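# Stand cut profile legs in descending steps

## Robot

A 6-joint arm with a two-finger parallel gripper is mounted at the origin on the work surface. World frame = base frame: x ahead of the robot, y to its left, z up, the work surface at z = 0. Lengths are in m, angles in rad, forces in N, time in s.
With the tool pointing down it reaches from about 0.25 to 0.725 m from the base axis. Payload 4 kg.
Tool frame: the origin (TCP) lies where the fingers leave the gripper's body, on its centre line; the fingertips stand 73 mm ahead of it and the grasp point (between the pads) lies 54 mm ahead of it; z points along the fingers, y is the line along which they close (so a half turn about z gives the same grasp; the last joint's range is limited). The gripper opens to 85 mm and grips with 20 to 120 N. Pads are 22 mm wide; open, the fingers measure 114 mm over their backs; the gripper's body (76 mm by 85 mm) begins 54 mm behind the grasp point. The pads swing forward as they close: fully open they stand 13 mm farther back than shut.
Start: joints at [-1.204, 0.241, 0.005, 1.335, 0, 1.571], TCP at [0.179, -0.467, 0.304] pointing down, gripper open.
Joint ranges: [-2.72, 2.72], [-1.05, 1.87], [-1.09, 1.28], [-1.99, 2.15], [-1.42, 1.44], [-3.14, 3.14]. Speed limits (rad/s): [2.79, 2.79, 3.14, 3.14, 3.14, 3.14].

## Interface

Orientations are given as a rotation vector (axis times angle).
In Python, from workcell import robot, viewer gives the robot as it stands.
- The arm moves only by the shell command python3 -m inch 'ROWS' [OPENING] [FORCE]. ROWS is text: rows parted by semicolons, each of 6 numbers parted by spaces: the shift along the world's x, y, z in cm, then the turn, a rotation vector about the world's x, y, z in rad. In form: tx ty tz wx wy wz; .... A call has 1 to 10 rows; each row is the pose to reach, as a shift and turn from the pose commanded when the call began; what a row does not reach only later rows make up. A row lasts 1/12 s, in which the tool goes at most 41.7 mm and 7.16 degrees, less where a joint would pass 70% of its speed; a pose out of reach is approached as far as the arm can. A call with a gripper value outside its range is refused whole. OPENING is the opening, from 0 (shut) to 1 (fully open), set as the call begins (- or left out, the last holds). The fingers move at their own pace and stop on an object; FORCE is the grip in N (left out, the last holds). Time passes only in rows, so rows that repeat a pose let the fingers close. It gives the time, the measured TCP pose, the force, the opening and the grip force at its end, in the units of the state.
- robot.get_state(): the state, without advancing time (a new reading comes with each control period).
- viewer.read_camera(name): name is "scene" or "top" or "wrist"; returns a dict with "frame" (480x640x3 uint8, blue, green, red), "range_z" (480x640 float32, m along the optical axis (not along the pixel's ray), 0 where there is no reading), "fx", "fy", "cx", "cy" (pixels), "R" (3x3) and "t" (3): a world point X has camera coordinates R X + t. Camera axes: x right, y down, z forward; pixel columns grow to the right and rows downward; lengths in m; the calibration is good to about 2 mm. A picture is of the moment at which its call begins.
- robot.job_done(): hands the job in; it is judged then, once.
The state is a dict: "time_s": time; "qpos": joint angles; "dq": joint speeds; "joint_torque": joint torques, N m; "tcp_pos": TCP position; "ee_rot": TCP orientation; "force": force on the tool from outside, world axes, zero at the start; "wrist_torque": the same for the moment, N m; "finger_gap": finger opening in m; "grasp_force": force on a finger pad.
Only numpy, scipy, OpenCV 4.12 (cv2) and the standard library are available. Lean on these libraries where they do the work, as an engineer would, in place of code of your own. Each camera call takes 0.05 s, during which the arm holds its last target. There are 200 camera calls.

## Task

The four loose cut lengths of aluminium profile are to carry a sloping rail: stand them upright, one centred on each steel foot plate (as near the middle as you can by eye, within about a centimetre), so that the heights step down evenly from the tall fixed column at one end of the row to the low fixed block at the other. Leave all four standing still and free, and leave the amber jar standing where it is.

Things in the scene. Friction and masses are not known exactly. Their poses are not given: they have to be found in the camera images.
- leg40_c (a point): Loose cut length of plain silver aluminium slotted profile standing on end, 40 x 40 mm square section, 40 mm tall, 64 g or so. The point is at its centre, 20 mm above its underside; z runs up its length, x and y are square to its side faces.
- leg60_c (a point): Loose cut length of plain silver aluminium slotted profile standing on end, 40 x 40 mm square section, 60 mm tall, 96 g or so. The point is at its centre, 30 mm above its underside; z runs up its length, x and y are square to its side faces.
- leg80_c (a point): Loose cut length of plain silver aluminium slotted profile standing on end, 40 x 40 mm square section, 80 mm tall, 128 g or so. The point is at its centre, 40 mm above its underside; z runs up its length, x and y are square to its side faces.
- leg100_c (a point): Loose cut length of plain silver aluminium slotted profile standing on end, 40 x 40 mm square section, 100 mm tall, 160 g or so. The point is at its centre, 50 mm above its underside; z runs up its length, x and y are square to its side faces.
- foot1: Fixed dark steel foot plate, 56 x 56 mm and 3 mm thick, with a thin white cross at its middle: number 1 of the four equally spaced ones in a straight row on the base plate (90 mm centre to centre; numbers 1 to 4 run along the row's +y). Origin: middle of its underside, on the base plate, so its upper face is 3 mm above the origin and 9 mm above the bench; y runs along the row, x across it.
- foot2: Fixed dark steel foot plate, 56 x 56 mm and 3 mm thick, with a thin white cross at its middle: number 2 of the four equally spaced ones in a straight row on the base plate (90 mm centre to centre; numbers 1 to 4 run along the row's +y). Origin: middle of its underside, on the base plate, so its upper face is 3 mm above the origin and 9 mm above the bench; y runs along the row, x across it.
- foot3: Fixed dark steel foot plate, 56 x 56 mm and 3 mm thick, with a thin white cross at its middle: number 3 of the four equally spaced ones in a straight row on the base plate (90 mm centre to centre; numbers 1 to 4 run along the row's +y). Origin: middle of its underside, on the base plate, so its upper face is 3 mm above the origin and 9 mm above the bench; y runs along the row, x across it.
- foot4: Fixed dark steel foot plate, 56 x 56 mm and 3 mm thick, with a thin white cross at its middle: number 4 of the four equally spaced ones in a straight row on the base plate (90 mm centre to centre; numbers 1 to 4 run along the row's +y). Origin: middle of its underside, on the base plate, so its upper face is 3 mm above the origin and 9 mm above the bench; y runs along the row, x across it.
- column: Fixed tall column of the same 40 x 40 mm profile, 120 mm tall, standing on the 6 mm base plate at one end of the row, 90 mm beyond the middle of the last foot plate; it may be at either end. At the opposite end, equally far out, a fixed low block 20 mm tall of the same section. Origin: middle of the column's underside, on the base plate (6 mm above the bench).
- jar: Loose closed amber glass jar of 52 mm diameter, 65 mm tall, standing among the loose lengths; not part of the job. Origin: middle of its underside.
Mind the look-alikes: they are no part of the job. What is shaped like the part that bears leg40_c but red or yellow is not meant.

How it is judged:
At the end, for the whole second after the job is handed in: Counting from the tall column, the 100, 80, 60 and 40 mm lengths stand on the first, second, third and fourth foot plates, each with its centre within 12 mm (horizontally) of the plate's middle, on the plate (height within 4 mm), upright within 0.08 rad, released and at rest (((horizontal distance between foot1 and column below 0.12 m and horizontal distance between leg40_c and foot4 below 0.012 m and z of leg40_c in the frame of foot4 between 0.019 and 0.027 m and horizontal distance between leg60_c and foot3 below 0.012 m and z of leg60_c in the frame of foot3 between 0.029 and 0.037 m and horizontal distance between leg80_c and foot2 below 0.012 m and z of leg80_c in the frame of foot2 between 0.039 and 0.047 m and horizontal distance between leg100_c and foot1 below 0.012 m and z of leg100_c in the frame of foot1 between 0.049 and 0.057 m) or (horizontal distance between foot4 and column below 0.12 m and horizontal distance between leg40_c and foot1 below 0.012 m and z of leg40_c in the frame of foot1 between 0.019 and 0.027 m and horizontal distance between leg60_c and foot2 below 0.012 m and z of leg60_c in the frame of foot2 between 0.029 and 0.037 m and horizontal distance between leg80_c and foot3 below 0.012 m and z of leg80_c in the frame of foot3 between 0.039 and 0.047 m and horizontal distance between leg100_c and foot4 below 0.012 m and z of leg100_c in the frame of foot4 between 0.049 and 0.057 m)) and angle between each of leg40_c, leg60_c, leg80_c, leg100_c's own z axis and vertical below 0.08 rad and linear speed of each of leg40, leg60, leg80, leg100 below 0.01 m/s and angular speed of each of leg40, leg60, leg80, leg100 below 0.1 rad/s); the robot touches nothing.
It fails at once if the amber jar is moved by more than 30 mm or knocked over (distance of jar from where it was at the start of the episode above 0.03 m or angle between jar's own z axis and vertical above 0.5 rad).
It also fails if it takes over 109 s, if anything falls off the work surface, if the arm or the gripper's body presses on something with over 40 N, if the wrist force passes 120 N, or if a joint passes its speed limit or range.

## Working session

There is one attempt and no reset: what is moved stays moved. The work goes in short steps, Python scripts to look and compute and a shell command to move; the robot and the scene stay as the last step left them, time stands still between calls to the robot, and variables do not carry over. Pictures are saved under pics/ and viewed, at most 14 in all, crops included, and the job is handed in when it is done.

```bash
mkdir -p pics; ls; cat > h.py <<'E'
from workcell import robot, viewer
import numpy as np, cv2
def cam(n):
    c=viewer.read_camera(n); return c
def world(c,stride=1):
    v,u=np.mgrid[0:480,0:640]; z=c["range_z"]
    P=np.stack([(u-c["cx"])/c["fx"]*z,(v-c["cy"])/c["fy"]*z,z],-1)
    return (P-c["t"])@c["R"]   # R^T (P-t)
def ray(c,u,v,h):
    d=np.array([(u-c["cx"])/c["fx"],(v-c["cy"])/c["fy"],1])@c["R"]; o=-c["R"].T@c["t"]
    return o+d*(h-o[2])/d[2]
E
python3 - <<'E'
from h import *
for n in ("top","scene"):
    c=cam(n); cv2.imwrite(f"pics/{n}0.png",c["frame"]); print(n,-c["R"].T@c["t"],c["fx"],(c["range_z"]>0).mean())
s=robot.get_state(); print(s)
E
```

```text
pics
top [ 0.38378154 -0.00731308  1.10583581] 582.4042720647083 0.99607421875
scene [ 1.15764329 -0.58622579  0.91132026] 547.2015902752305 0.9959602864583333
{'time_s': 0.1, 'qpos': array([-1.20402426e+00,  2.41319209e-01,  3.86735074e-03,  1.33522097e+00,
       -1.40281057e-06,  1.57078999e+00]), 'dq': array([-0.00125822,  0.0004334 ,  0.00322913, -0.00278686,  0.00048915,
       -0.00158823]), 'joint_torque': array([ 2.71006029e-04, -3.73136616e+01,  2.53010809e+01,  1.08266092e-02,
        3.30533408e-05,  1.93785660e-06]), 'tcp_pos': array([ 0.1791462 , -0.46634014,  0.30311428]), 'ee_rot': array([-3.08709826e+00, -5.72573771e-01,  5.39365894e-04]), 'force': array([-0.10920259, -0.32010519, -0.22584268]), 'wrist_torque': array([0.03114175, 0.02208045, 0.01869635]), 'grasp_force': 0.0, 'finger_gap': 0.08534497599424515}
```

View pics/top0.png

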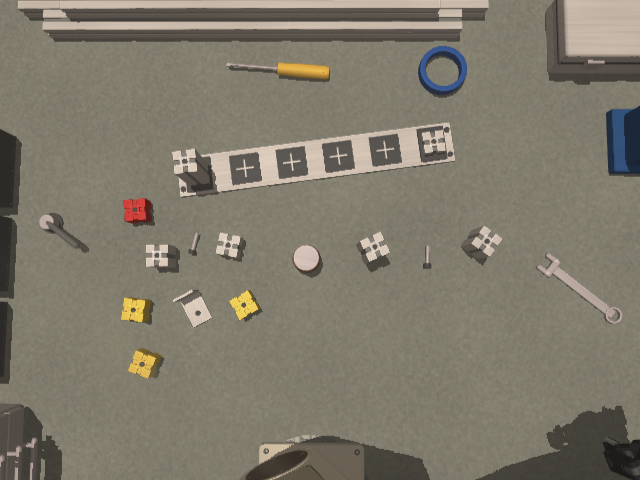

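View pics/scene0.png

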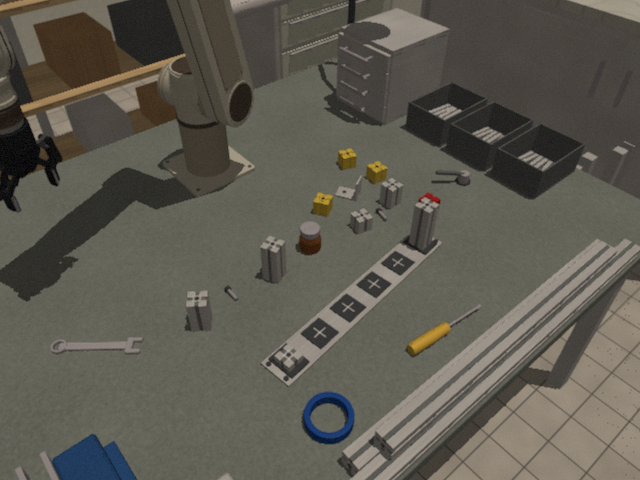

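Top view: the column is at (186,160) on the +y end, the low block at (434,142), the feet at (245,168), (291,161), (338,156) and (385,150), and the jar at (306,258). Loose silver pieces are at (157,256), (228,245), (375,248) and (487,241). The scene view agrees.

```bash
cat > det.py <<'E'
from h import *
def pieces(c, rois):
    W=world(c); out={}
    for n,(u,v) in rois.items():
        m=np.zeros((480,640),np.uint8); s=(slice(v-28,v+28),slice(u-28,u+28))
        z=W[s][...,2]; near=z[18:38,18:38]; h=np.percentile(near[np.isfinite(near)],85)
        m[s]=(abs(z-h)<.006).astype(np.uint8)
        m=cv2.morphologyEx(m,cv2.MORPH_CLOSE,np.ones((5,5),np.uint8))
        k,l,st,ce=cv2.connectedComponentsWithStats(m); i=1+st[1:,4].argmax()
        ct=cv2.findContours((l==i).astype(np.uint8),cv2.RETR_EXTERNAL,cv2.CHAIN_APPROX_NONE)[0][0][:,0]
        p=np.array([ray(c,a,b,h)[:2] for a,b in ct],np.float32)
        r=cv2.minAreaRect(p*1000); out[n]=(np.array(r[0])/1000,h,r[1],r[2])
    return out
E
python3 - <<'E'
from det import *
c=cam("top")
R={'a':(157,256),'b':(228,245),'c':(375,248),'d':(487,241),'col':(186,160),'low':(434,142),'jar':(306,258)}
for k,o in pieces(c,R).items(): print(k,o[0].round(4),'h %.4f'%o[1],np.round(o[2],1),'ang %.1f'%o[3])
g=cv2.cvtColor(c["frame"],cv2.COLOR_BGR2GRAY)
for i,(u,v) in enumerate([(385,150),(338,156),(291,161),(245,168)],1):
    s=g[v-12:v+13,u-12:u+13]>110; y,x=np.nonzero(s)
    print('foot',i,ray(c,u-12+x.mean(),v-12+y.mean(),.009).round(4),s.sum())
from scipy.spatial.transform import Rotation as Ro
s=robot.get_state(); print(Ro.from_rotvec(s['ee_rot']).as_matrix().round(3))
E
```

```text
a [0.435  0.2804] h 0.0633 [39.7 39.9] ang 1.6
b [0.4561 0.156 ] h 0.0431 [40.2 39.8] ang 78.6
c [ 0.4505 -0.1061] h 0.1030 [39.6 39.8] ang 24.4
d [ 0.4629 -0.3036] h 0.0829 [40.6 40.4] ang 54.5
col [0.5922 0.2196] h 0.1292 [41.  40.2] ang 7.8
low [ 0.6534 -0.2239] h 0.0289 [40.4 40.7] ang 7.9
jar [0.4324 0.0128] h 0.0684 [44.6 44.6] ang 0.4
foot 1 [ 0.6431 -0.1359  0.009 ] 79
foot 2 [ 0.6312 -0.0463  0.009 ] 83
foot 3 [0.6193 0.0432 0.009 ] 88
foot 4 [0.6065 0.1318 0.009 ] 86
[[ 0.934  0.359 -0.001]
 [ 0.359 -0.933  0.001]
 [-0.    -0.002 -1.   ]]
```

```bash
R='28.4 16.3 -8 0 0 0.585'; python3 -m inch '28.4 16.3 -8 0 0 0.585;28.4 16.3 -8 0 0 0.585;28.4 16.3 -8 0 0 0.585;28.4 16.3 -8 0 0 0.585;28.4 16.3 -8 0 0 0.585;28.4 16.3 -8 0 0 0.585;28.4 16.3 -8 0 0 0.585;28.4 16.3 -8 0 0 0.585;28.4 16.3 -8 0 0 0.585;28.4 16.3 -8 0 0 0.585' 1 40
python3 - <<'E'
from h import *
from scipy.spatial.transform import Rotation as Ro
s=robot.get_state(); M=Ro.from_rotvec(s['ee_rot']).as_matrix(); print(s['tcp_pos'],np.degrees(np.arctan2(M[1,1],M[0,1])),s['qpos'].round(2))
c=cam("wrist"); cv2.imwrite("pics/w1.png",c["frame"])
E
```

```text
time_s: 0.98
tcp_pos: [0.4647, -0.3017, 0.2223]
ee_rot: [-2.787, -1.445, 0.002]
force: [-1.0, -0.1, 0.1]
finger_gap: 0.0855
grasp_force: 0.0
[ 0.46468228 -0.30171593  0.22233271] -35.19693487523047 [-0.58  0.4   0.01  1.18  0.    1.61]
```

View pics/w1.png

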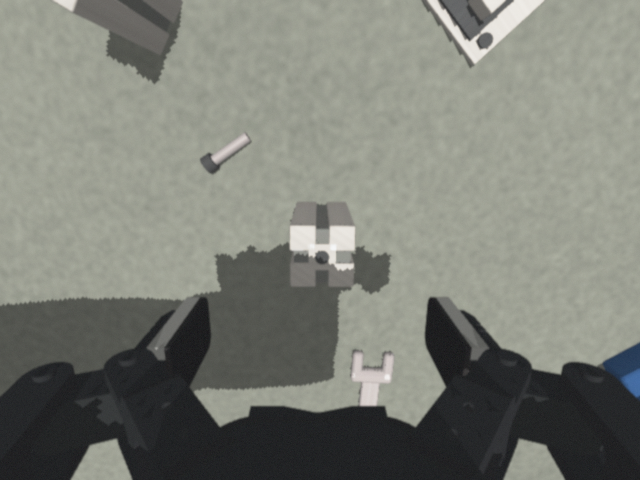

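The leg's top face is square to the fingers and centred at (322,256), with the finger midline at u≈318. Alignment is good, so I'm descending and gripping.

```bash
python3 -c "
from h import *
c=cam('wrist');print(ray(c,322,245,.08),ray(c,322,256,.08))"
python3 -m inch '-0.2 -0.2 -5 0 0 0;-0.2 -0.2 -9 0 0 0;-0.2 -0.2 -10.7 0 0 0;-0.2 -0.2 -10.7 0 0 0;-0.2 -0.2 -10.7 0 0 0'
python3 -m inch '0 0 0 0 0 0;0 0 0 0 0 0;0 0 0 0 0 0;0 0 0 0 0 0;0 0 0 0 0 0;0 0 0 0 0 0' 0 40
```

```text
[ 0.46834622 -0.30263459  0.08      ] [ 0.46424882 -0.30846069  0.08      ]
time_s: 1.5
tcp_pos: [0.4594, -0.3065, 0.1165]
ee_rot: [-2.792, -1.434, 0.003]
force: [-0.1, 1.0, 1.5]
finger_gap: 0.0856
grasp_force: 0.0
time_s: 2.0
tcp_pos: [0.4624, -0.3066, 0.119]
ee_rot: [2.789, 1.438, 0.002]
force: [-0.6, -1.3, 7.0]
finger_gap: 0.0398
grasp_force: 42.4
```

```bash
python3 -m inch '0 0 4 0 0 0;0 0 8 0 0 0.1;5 10 10 0 0 0.3;15.6 34.8 10 0 0 0.756;15.6 34.8 10 0 0 0.756;15.6 34.8 10 0 0 0.756;15.6 34.8 10 0 0 0.756;15.6 34.8 10 0 0 0.756;15.6 34.8 10 0 0 0.756;15.6 34.8 10 0 0 0.756'
python3 -m inch '0 0 0 0 0 0;0 0 0 0 0 0;0 0 0 0 0 0'
python3 - <<'E'
from h import *
from scipy.spatial.transform import Rotation as Ro
s=robot.get_state(); M=Ro.from_rotvec(s['ee_rot']).as_matrix(); print(s['tcp_pos'],np.degrees(np.arctan2(M[1,1],M[0,1])),s['qpos'].round(2))
c=cam("wrist"); cv2.imwrite("pics/w2.png",c["frame"])
E
```

```text
time_s: 2.83
tcp_pos: [0.5977, -0.0003, 0.2152]
ee_rot: [-2.064, -2.369, 0.0]
force: [1.3, -1.2, -2.2]
finger_gap: 0.0396
grasp_force: 41.7
time_s: 3.08
tcp_pos: [0.597, -0.0022, 0.2147]
ee_rot: [-2.062, -2.369, 0.002]
force: [-1.0, -0.8, -1.6]
finger_gap: 0.0395
grasp_force: 41.7
[ 0.59702668 -0.00221524  0.21465031] 7.9123206060057605 [-0.    0.48  0.12  1.21 -0.    1.43]
```

View pics/w2.png

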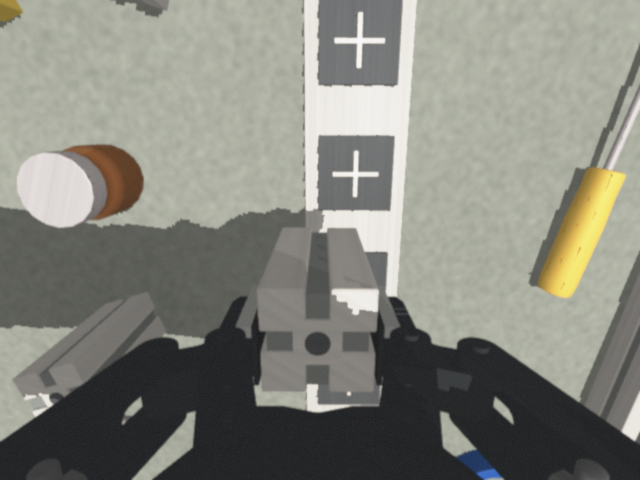

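Wrist view: the leg is held upright, its top centre at (317,343). Plate crosses are at (355,174) and (360,40). The move stopped 5 cm short because of the rate limit. Next I measure the leg's offset in the hand.

```bash
python3 - <<'E'
from h import *
c=cam("wrist"); s=robot.get_state()
W=world(c); print('depth top',W[375,340],W[343,290])
print('leg',ray(c,317,343,.178),s['tcp_pos']); print('foot3/4',ray(c,355,174,.009),ray(c,360,40,.009))
E
```

```text
depth top [ 0.60673397 -0.01427732  0.17608116] [ 0.58798264 -0.00525272  0.17420969]
leg [ 0.59689577 -0.00159192  0.178     ] [ 0.59684348 -0.00366086  0.21486312]
foot3/4 [0.61970837 0.03887256 0.009     ] [0.60817497 0.12859607 0.009     ]
```

```bash
python3 -m inch '2.2 4.4 0 0 0 0;2.2 4.4 0 0 0 0;2.2 4.4 -3 0 0 0;2.2 4.4 -6 0 0 0;2.2 4.4 -7.5 0 0 0;2.2 4.4 -8.2 0 0 0;2.2 4.4 -8.5 0 0 0;2.2 4.4 -8.5 0 0 0;2.2 4.4 -8.5 0 0 0'

```

```text
time_s: 3.93
tcp_pos: [0.6204, 0.0408, 0.1315]
ee_rot: [2.064, 2.366, 0.003]
force: [1.3, 0.9, -0.8]
finger_gap: 0.0395
grasp_force: 41.7
```

```bash
python3 -m inch '0 0 -0.2 0 0 0;0 0 -0.2 0 0 0;0 0 -0.3 0 0 0;0 0 -0.3 0 0 0'
python3 -m inch '0 0 -0.1 0 0 0;0 0 -0.1 0 0 0;0 0 -0.2 0 0 0;0 0 -0.2 0 0 0'
```

```text
time_s: 4.27
tcp_pos: [0.6201, 0.0416, 0.128]
ee_rot: [2.063, 2.367, 0.002]
force: [0.8, -1.3, 0.5]
finger_gap: 0.0394
grasp_force: 41.8
time_s: 4.6
tcp_pos: [0.6201, 0.0416, 0.1279]
ee_rot: [2.063, 2.367, 0.003]
force: [-3.4, -0.8, 11.6]
finger_gap: 0.0393
grasp_force: 42.9
```

Contact made. Release, rise, and go above the 100 mm leg.

```bash
python3 -m inch '0 0 0 0 0 0;0 0 0 0 0 0;0 0 0 0 0 0;0 0 0 0 0 0;0 0 3 0 0 0;0 0 7 0 0 0;0 0 11 0 0 0;0 0 11 0 0 0' 1
python3 -m inch '-17 -14.8 0 0 0 0.29;-17 -14.8 0 0 0 0.29;-17 -14.8 0 0 0 0.29;-17 -14.8 0 0 0 0.29;-17 -14.8 0 0 0 0.29;-17 -14.8 0 0 0 0.29;-17 -14.8 0 0 0 0.29;-17 -14.8 0 0 0 0.29'
python3 - <<'E'
from h import *
c=cam("wrist"); cv2.imwrite("pics/w3.png",c["frame"]); print(robot.get_state()['tcp_pos'])
E
```

```text
time_s: 5.27
tcp_pos: [0.6233, 0.0418, 0.2443]
ee_rot: [2.057, 2.36, 0.017]
force: [2.7, 0.1, 1.4]
finger_gap: 0.0853
grasp_force: 0.0
time_s: 5.93
tcp_pos: [0.4493, -0.1071, 0.2353]
ee_rot: [1.703, 2.639, 0.001]
force: [0.8, -0.2, 0.3]
finger_gap: 0.0852
grasp_force: 0.0
[ 0.45012861 -0.10657767  0.23529349]
```

View pics/w3.png

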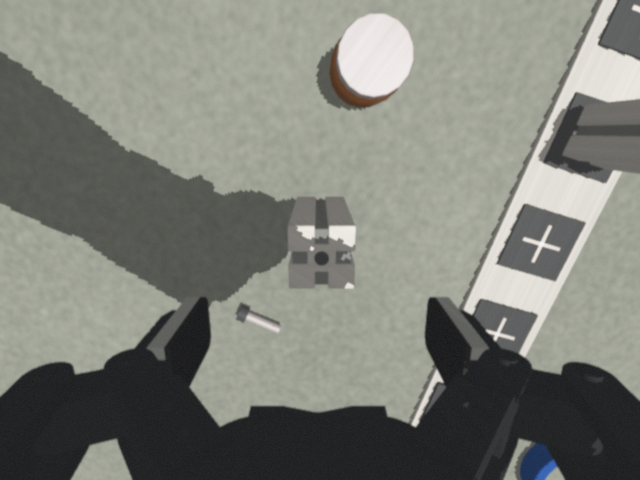

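The leg's top centre is at (322,258), square to the fingers, and leg80 stands on its plate at the right edge. Descend and grip.

```bash
python3 -m inch '0 0 -4 0 0 0;0 0 -8 0 0 0;0 0 -10 0 0 0;0 0 -10 0 0 0;0 0 -10 0 0 0'
python3 -m inch '0 0 0 0 0 0;0 0 0 0 0 0;0 0 0 0 0 0;0 0 0 0 0 0;0 0 0 0 0 0;0 0 0 0 0 0' 0 40
python3 -m inch '0 0 4 0 0 0;0 0 8 0 0 0;0 0 12 0 0 0;0 0 14 0 0 0;0 0 14 0 0 0'
```

```text
time_s: 6.4
tcp_pos: [0.4498, -0.1055, 0.1341]
ee_rot: [-1.696, -2.641, 0.001]
force: [-0.5, -0.5, 0.8]
finger_gap: 0.0855
grasp_force: 0.0
time_s: 6.9
tcp_pos: [0.4507, -0.1067, 0.1366]
ee_rot: [1.699, 2.639, 0.002]
force: [0.8, 0.4, 7.1]
finger_gap: 0.0394
grasp_force: 40.6
time_s: 7.32
tcp_pos: [0.4519, -0.1072, 0.2806]
ee_rot: [1.695, 2.633, 0.005]
force: [0.9, 0.1, -1.9]
finger_gap: 0.0398
grasp_force: 42.1
```

```bash
python3 -m inch '15.6 23.7 0 0 0 -0.29;15.6 23.7 0 0 0 -0.29;15.6 23.7 0 0 0 -0.29;15.6 23.7 0 0 0 -0.29;15.6 23.7 0 0 0 -0.29;15.6 23.7 0 0 0 -0.29;15.6 23.7 0 0 0 -0.29;15.6 23.7 0 0 0 -0.29;15.6 23.7 0 0 0 -0.29;15.6 23.7 0 0 0 -0.29'
python3 - <<'E'
from h import *
c=cam("wrist"); cv2.imwrite("pics/w4.png",c["frame"]); print(robot.get_state()['tcp_pos'])
W=world(c); print('leg top',ray(c,317,343,.243))
E
```

```text
time_s: 8.15
tcp_pos: [0.6047, 0.1305, 0.273]
ee_rot: [-2.062, -2.367, 0.006]
force: [0.2, -1.1, -1.0]
finger_gap: 0.0393
grasp_force: 42.3
[0.60461593 0.12976068 0.27374513]
leg top [0.60405006 0.13620799 0.243     ]
```

View pics/w4.png

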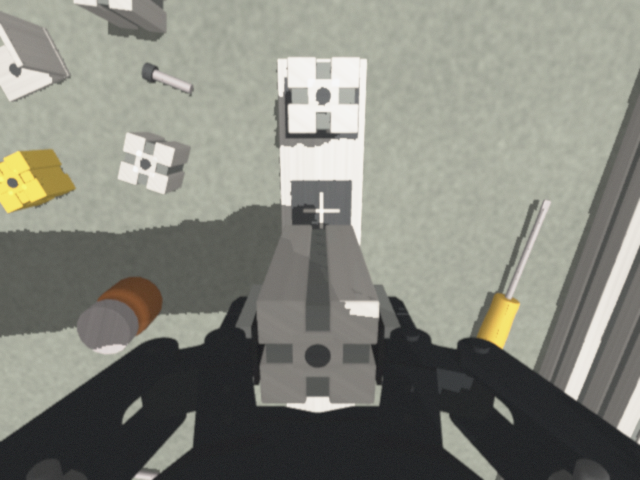

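The held leg's top centre is at (317,355), the foot 4 cross at (321,210), and the column top at (323,96). Checking the rays, then lowering.

```bash
python3 -c "
from h import *
c=cam('wrist');print(ray(c,317,355,.238),ray(c,321,210,.009),ray(c,323,96,.126))"
python3 -m inch '0.2 0.1 -4 0 0 0;0.2 0.1 -8 0 0 0;0.2 0.1 -11 0 0 0;0.2 0.1 -12 0 0 0;0.2 0.1 -12.5 0 0 0;0.2 0.1 -12.5 0 0 0;0.2 0.1 -12.5 0 0 0'
```

```text
[0.60512233 0.12736423 0.238     ] [0.60782184 0.12856916 0.009     ] [0.59568609 0.21751518 0.126     ]
time_s: 8.83
tcp_pos: [0.6088, 0.1312, 0.1524]
ee_rot: [2.064, 2.366, 0.005]
force: [0.1, 0.1, -1.0]
finger_gap: 0.0394
grasp_force: 42.2
```

```bash
python3 -m inch '0 0 -0.3 0 0 0;0 0 -0.5 0 0 0;0 0 -0.6 0 0 0;0 0 -0.7 0 0 0;0 0 -0.7 0 0 0'
```

```text
time_s: 9.25
tcp_pos: [0.6083, 0.1318, 0.1457]
ee_rot: [2.063, 2.367, 0.004]
force: [-1.4, -0.5, 6.0]
finger_gap: 0.0393
grasp_force: 43.2
```

```bash
python3 -m inch '0 0 0 0 0 0;0 0 0 0 0 0;0 0 0 0 0 0;0 0 0 0 0 0;0 0 3 0 0 0;0 0 7 0 0 0;0 0 10 0 0 0;0 0 10 0 0 0' 1
python3 -m inch '-17.3 14.9 0 0 0 -0.108;-17.3 14.9 0 0 0 -0.108;-17.3 14.9 0 0 0 -0.108;-17.3 14.9 0 0 0 -0.108;-17.3 14.9 0 0 0 -0.108;-17.3 14.9 0 0 0 -0.108;-17.3 14.9 -4 0 0 -0.108;-17.3 14.9 -4 0 0 -0.108;-17.3 14.9 -4 0 0 -0.108'
python3 - <<'E'
from h import *
c=cam("wrist"); cv2.imwrite("pics/w5.png",c["frame"]); print(robot.get_state()['tcp_pos'])
E
```

```text
time_s: 9.92
tcp_pos: [0.6107, 0.1322, 0.2509]
ee_rot: [2.059, 2.362, 0.017]
force: [1.0, 0.9, 1.1]
finger_gap: 0.0855
grasp_force: 0.0
time_s: 10.67
tcp_pos: [0.4329, 0.2798, 0.2014]
ee_rot: [-2.187, -2.253, 0.008]
force: [0.5, -0.3, 0.6]
finger_gap: 0.0851
grasp_force: 0.0
[0.43435732 0.2802073  0.2029735 ]
```

View pics/w5.png

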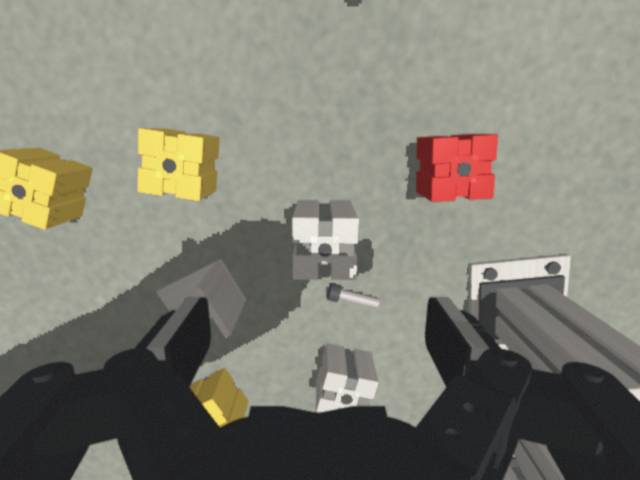

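Leg60's top is at (325,248), square to the fingers. The bracket at (200,300), red (457,168), yellow (178,165) and the bolt (355,296) are clear of the finger paths. Descend.

```bash
python3 -c "
from h import *
c=cam('wrist');print(ray(c,325,250,.06),robot.get_state()['tcp_pos'])
W=world(c);print('bracket max z',W[260:340,150:195,2].max())"
python3 -m inch '0 0 -4 0 0 0;0 0 -8 0 0 0;0 0 -10.3 0 0 0;0 0 -10.3 0 0 0;0 0 -10.3 0 0 0'
python3 -m inch '0 0 0 0 0 0;0 0 0 0 0 0;0 0 0 0 0 0;0 0 0 0 0 0;0 0 0 0 0 0;0 0 0 0 0 0' 0 40
```

```text
[0.43943317 0.27941645 0.06      ] [0.43533825 0.28042671 0.20391411]
bracket max z 0.2730555199719795
time_s: 11.18
tcp_pos: [0.4353, 0.28, 0.1004]
ee_rot: [-2.191, -2.252, 0.001]
force: [-0.6, 0.4, -0.1]
finger_gap: 0.0851
grasp_force: 0.0
time_s: 11.68
tcp_pos: [0.4356, 0.2812, 0.102]
ee_rot: [2.188, 2.253, 0.006]
force: [0.1, 0.0, 7.8]
finger_gap: 0.0395
grasp_force: 40.2
```

```bash
python3 -m inch '0 0 4 0 0 0;0 0 8 0 0 0;0 0 12 0 0 0;4 -7 14 0 0 0.05;19.5 -32.7 14 0 0 0.108;19.5 -32.7 14 0 0 0.108;19.5 -32.7 14 0 0 0.108;19.5 -32.7 14 0 0 0.108;19.5 -32.7 14 0 0 0.108;19.5 -32.7 14 0 0 0.108'
```

```text
time_s: 12.52
tcp_pos: [0.5835, 0.0293, 0.2379]
ee_rot: [2.064, 2.368, 0.001]
force: [1.0, 0.7, -0.9]
finger_gap: 0.0394
grasp_force: 41.3
```

```bash
python3 -m inch '4.8 -7.6 0 0 0 0;4.8 -7.6 0 0 0 0;4.8 -7.6 0 0 0 0;4.8 -7.6 0 0 0 0;4.8 -7.6 0 0 0 0;4.8 -7.6 0 0 0 0'
python3 - <<'E'
from h import *
c=cam("wrist"); cv2.imwrite("pics/w6.png",c["frame"]); print(robot.get_state()['tcp_pos'])
E
```

```text
time_s: 13.02
tcp_pos: [0.6303, -0.0437, 0.2373]
ee_rot: [-2.062, -2.369, 0.001]
force: [-0.4, 0.3, -1.2]
finger_gap: 0.0393
grasp_force: 41.2
[ 0.63028649 -0.04337527  0.23754437]
```

View pics/w6.png

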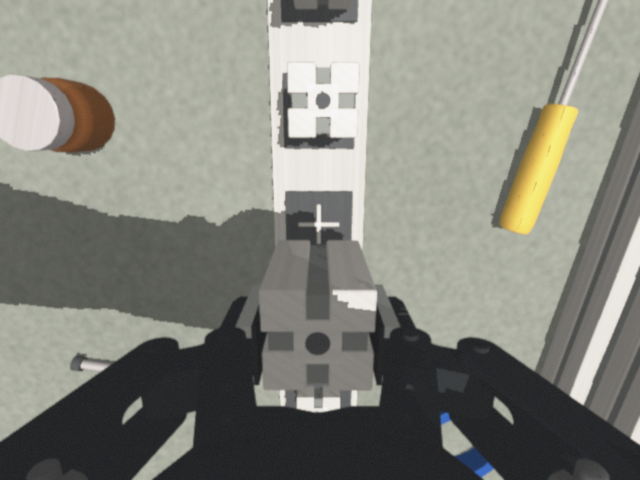

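Leg80 is centred on its plate at (323,101). The held leg60's top is at (317,342) and the foot 2 cross at (319,224).

```bash
python3 -c "
from h import *
c=cam('wrist');print(ray(c,317,342,.195),ray(c,319,224,.009),robot.get_state()['tcp_pos'])"
python3 -m inch '0.1 -0.4 -4 0 0 0;0.1 -0.4 -8 0 0 0;0.1 -0.4 -11 0 0 0;0.1 -0.4 -12 0 0 0;0.1 -0.4 -12.1 0 0 0;0.1 -0.4 -12.1 0 0 0;0.1 -0.4 -12.1 0 0 0'
python3 -m inch '0 0 -0.2 0 0 0;0 0 -0.4 0 0 0;0 0 -0.5 0 0 0;0 0 -0.5 0 0 0'
```

```text
[ 0.63077841 -0.04507925  0.195     ] [ 0.63269819 -0.04883346  0.009     ] [ 0.63037862 -0.04325952  0.23770453]
time_s: 13.7
tcp_pos: [0.6337, -0.0485, 0.1191]
ee_rot: [2.061, 2.366, 0.004]
force: [0.4, -1.2, 0.1]
finger_gap: 0.0392
grasp_force: 41.2
time_s: 14.03
tcp_pos: [0.6322, -0.049, 0.1119]
ee_rot: [2.064, 2.368, 0.001]
force: [-0.5, 0.1, -1.8]
finger_gap: 0.0396
grasp_force: 41.2
```

```bash
python3 -m inch '0 0 -0.1 0 0 0;0 0 -0.2 0 0 0;0 0 -0.2 0 0 0;0 0 -0.2 0 0 0'
```

```text
time_s: 14.37
tcp_pos: [0.6323, -0.0491, 0.111]
ee_rot: [2.064, 2.367, 0.001]
force: [-2.3, -0.2, 6.8]
finger_gap: 0.0391
grasp_force: 41.9
```

```bash
python3 -m inch '0 0 0 0 0 0;0 0 0 0 0 0;0 0 0 0 0 0;0 0 0 0 0 0;0 0 4 0 0 0;0 0 8 0 0 0;0 0 12 0 0 0;0 0 12 0 0 0' 1
python3 -m inch '-17.6 20.5 0 0 0 -0.335;-17.6 20.5 0 0 0 -0.335;-17.6 20.5 0 0 0 -0.335;-17.6 20.5 0 0 0 -0.335;-17.6 20.5 0 0 0 -0.335;-17.6 20.5 0 0 0 -0.335;-17.6 20.5 -5 0 0 -0.335;-17.6 20.5 -5 0 0 -0.335;-17.6 20.5 -5 0 0 -0.335;-17.6 20.5 -5 0 0 -0.335'
python3 - <<'E'
from h import *
c=cam("wrist"); cv2.imwrite("pics/w7.png",c["frame"]); print(robot.get_state()['tcp_pos'])
E
```

```text
time_s: 15.03
tcp_pos: [0.636, -0.0493, 0.2392]
ee_rot: [2.056, 2.359, 0.015]
force: [1.0, 0.9, 1.3]
finger_gap: 0.0855
grasp_force: 0.0
time_s: 15.87
tcp_pos: [0.4556, 0.1562, 0.1791]
ee_rot: [-2.429, -1.992, 0.002]
force: [-0.0, 0.3, 0.3]
finger_gap: 0.0852
grasp_force: 0.0
[0.45680315 0.15605856 0.18002326]
```

View pics/w7.png

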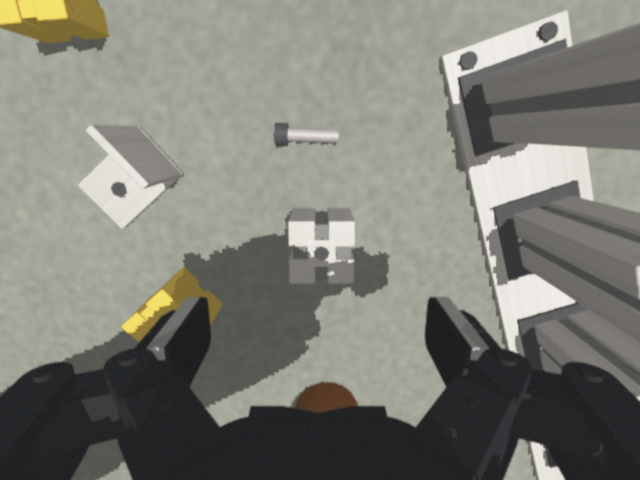

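Leg40's top is at (321,248), square to the fingers. The yellow piece at (172,305) lies outside the finger path, and the jar is well clear. Descend.

```bash
python3 -m inch '0 0 -4 0 0 0;0 0 -8 0 0 0;0 0 -9.7 0 0 0;0 0 -9.7 0 0 0;0 0 -9.7 0 0 0'
python3 -m inch '0 0 0 0 0 0;0 0 0 0 0 0;0 0 0 0 0 0;0 0 0 0 0 0;0 0 0 0 0 0;0 0 0 0 0 0' 0 40
```

```text
time_s: 16.33
tcp_pos: [0.4571, 0.1555, 0.0828]
ee_rot: [2.432, 1.989, 0.0]
force: [0.6, 0.3, 0.8]
finger_gap: 0.0856
grasp_force: 0.0
time_s: 16.83
tcp_pos: [0.4573, 0.1564, 0.0841]
ee_rot: [2.429, 1.99, 0.005]
force: [0.7, -1.0, 6.7]
finger_gap: 0.0393
grasp_force: 41.2
```

```bash
python3 -m inch '0 0 4 0 0 0;0 0 8 0 0 0;0 0 12 0 0 0;0 0 15 0 0 0.1;0 0 15 0 0 0.2;0 0 15 0 0 0.335;0 0 15 0 0 0.335'
```

```text
time_s: 17.42
tcp_pos: [0.4562, 0.1562, 0.2336]
ee_rot: [2.06, 2.37, 0.003]
force: [-0.4, -0.9, 0.0]
finger_gap: 0.0391
grasp_force: 41.0
```

```bash
python3 -m inch '18.7 -29.3 0 0 0 0;18.7 -29.3 0 0 0 0;18.7 -29.3 0 0 0 0;18.7 -29.3 0 0 0 0;18.7 -29.3 0 0 0 0;18.7 -29.3 0 0 0 0;18.7 -29.3 0 0 0 0;18.7 -29.3 0 0 0 0;18.7 -29.3 0 0 0 0;18.7 -29.3 0 0 0 0'
python3 -m inch '0 0 0 0 0 0;0 0 0 0 0 0'
python3 - <<'E'
from h import *
c=cam("wrist"); cv2.imwrite("pics/w8.png",c["frame"]); print(robot.get_state()['tcp_pos'])
E
```

```text
time_s: 18.25
tcp_pos: [0.644, -0.1409, 0.2306]
ee_rot: [-2.073, -2.36, 0.002]
force: [-0.4, 0.7, -1.4]
finger_gap: 0.0392
grasp_force: 40.9
time_s: 18.42
tcp_pos: [0.6423, -0.1361, 0.2317]
ee_rot: [-2.064, -2.366, 0.001]
force: [0.8, 0.3, -0.3]
finger_gap: 0.0392
grasp_force: 40.9
[ 0.64229877 -0.13567306  0.23206556]
```

View pics/w8.png

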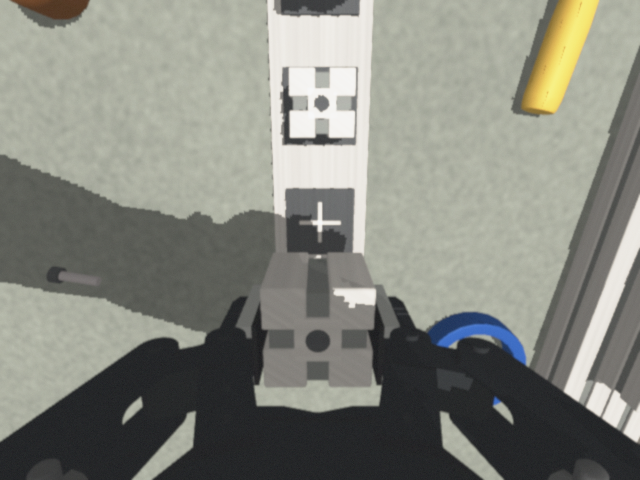

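The held leg40's top is at (317,341), the foot 1 cross at (320,222), and leg60 is centred on its plate at (321,103).

```bash
python3 -c "
from h import *
c=cam('wrist');print(ray(c,317,341,.188),ray(c,320,222,.009),robot.get_state()['tcp_pos'])"
python3 -m inch '0.1 -0.1 -4 0 0 0;0.1 -0.1 -8 0 0 0;0.1 -0.1 -11.5 0 0 0;0.1 -0.1 -13 0 0 0;0.1 -0.1 -13.3 0 0 0;0.1 -0.1 -13.3 0 0 0;0.1 -0.1 -13.3 0 0 0'
```

```text
[ 0.64283644 -0.13788691  0.188     ] [ 0.64490651 -0.13788962  0.009     ] [ 0.6424179  -0.13543715  0.23238715]
time_s: 19.1
tcp_pos: [0.645, -0.1373, 0.1013]
ee_rot: [2.061, 2.367, 0.002]
force: [1.6, 0.1, -0.6]
finger_gap: 0.0395
grasp_force: 40.9
```

```bash
python3 -m inch '0 0 -0.2 0 0 0;0 0 -0.4 0 0 0;0 0 -0.4 0 0 0;0 0 -0.4 0 0 0'
```

```text
time_s: 19.43
tcp_pos: [0.6444, -0.1381, 0.0964]
ee_rot: [2.063, 2.367, 0.001]
force: [0.6, 0.9, -0.5]
finger_gap: 0.0395
grasp_force: 40.9
```

```bash
python3 -m inch '0 0 -0.1 0 0 0;0 0 -0.2 0 0 0;0 0 -0.3 0 0 0;0 0 -0.3 0 0 0;0 0 -0.3 0 0 0'
```

```text
time_s: 19.85
tcp_pos: [0.6442, -0.1381, 0.0932]
ee_rot: [2.064, 2.368, 0.0]
force: [-2.0, -0.6, 5.0]
finger_gap: 0.0398
grasp_force: 41.4
```

Contact made. Release, rise, retreat clear of the view, and check.

```bash
python3 -m inch '0 0 0 0 0 0;0 0 0 0 0 0;0 0 0 0 0 0;0 0 0 0 0 0;0 0 4 0 0 0;0 0 8 0 0 0;0 0 12 0 0 0;0 0 15 0 0 0' 1
python3 -m inch '-10 -8 0 0 0 0;-10 -16 0 0 0 0;-25 -25 0 0 0 0;-25 -25 0 0 0 0;-25 -25 0 0 0 0;-25 -25 0 0 0 0;-25 -25 0 0 0 0;-25 -25 0 0 0 0;-25 -25 0 0 0 0;-25 -25 0 0 0 0'
python3 - <<'E'
from det import *
c=cam("top"); cv2.imwrite("pics/top1.png",c["frame"])
R={'40':(385,150),'60':(338,153),'80':(290,158),'100':(242,164),'col':(186,160),'low':(434,142),'jar':(306,258)}
P=pieces(c,R)
for k,o in P.items(): print(k,o[0].round(4),'h %.4f'%o[1],np.round(o[2],1),'ang %.1f'%o[3])
l,h=P['low'][0],P['col'][0]
for i,k in enumerate(['40','60','80','100'],1): print(k,((P[k][0]-(l+(h-l)*i/5))*1000).round(1),'mm')
E
```

```text
time_s: 20.52
tcp_pos: [0.6447, -0.138, 0.2459]
ee_rot: [2.062, 2.366, 0.003]
force: [0.7, 0.1, 0.2]
finger_gap: 0.0856
grasp_force: 0.0
time_s: 21.35
tcp_pos: [0.3905, -0.391, 0.2425]
ee_rot: [-2.072, -2.361, 0.003]
force: [0.2, 0.2, -0.4]
finger_gap: 0.0853
grasp_force: 0.0
40 [ 0.642  -0.1373] h 0.0515 [40.3 40.2] ang 7.3
60 [ 0.63   -0.0482] h 0.0715 [41.5 40.1] ang 8.0
80 [0.6182 0.0443] h 0.0915 [41.6 39.8] ang 7.5
100 [0.6071 0.131 ] h 0.1113 [41.1 40.1] ang 7.9
col [0.5926 0.2195] h 0.1290 [40.4 40.7] ang 7.9
low [ 0.6531 -0.2239] h 0.0293 [40.9 40.6] ang 7.9
jar [0.4324 0.0128] h 0.0684 [44.6 44.6] ang 0.4
40 [ 1. -2.] mm
60 [ 1.2 -1.6] mm
80 [1.4 2.1] mm
100 [2.4 0.2] mm
```

View pics/top1.png

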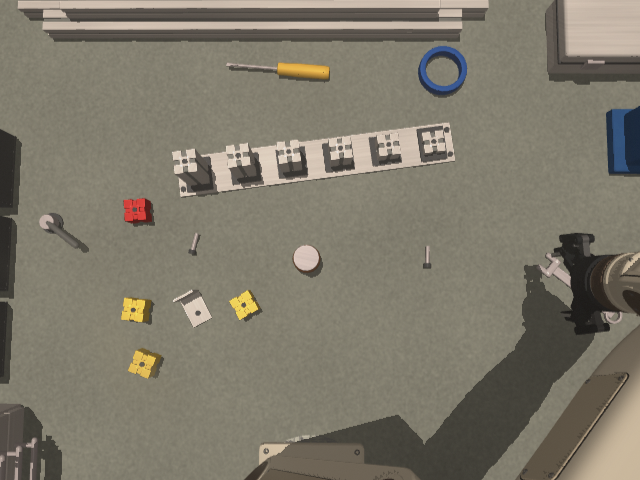

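All four legs stand within about 3 mm of their plate centres, from (389,146) to (240,158), stepping down from the column. The jar is unmoved at (306,258).

```bash
python3 -m inch '0 0 0 0 0 0;0 0 0 0 0 0'; python3 -c "
from workcell import robot; print(robot.job_done())"
```

```text
time_s: 21.57
tcp_pos: [0.3948, -0.3873, 0.2423]
ee_rot: [2.063, 2.369, 0.001]
force: [-0.4, 0.5, -0.7]
finger_gap: 0.0855
grasp_force: 0.0
the job is handed in; nothing more can be done
None
```

I handed the job in at about 22 s: by the last top-camera check, the 100, 80, 60 and 40 mm lengths stand on foot plates 4, 3, 2 and 1, stepping down from the column and each within about 3 mm of its plate's middle, with the jar unmoved; no verdict came back.

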